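Tip spent paint pens through the slot of the collecting box

TASK

Empty the wooden pen tote into the grey steel collecting box: carry it over, turn it so that its three spent paint pens lie along the slot in the box's lid, and tip them all through the slot. The pens leak, so the gripper must not touch them. Then set the empty tote gently back down on the table, standing upright, let go of it, and leave everything else where it is.

Things in the scene. Friction and masses are not known exactly. Their poses are not given: they have to be found in the camera images.
- tote: plywood carrying tote (about 0.22 kg), loose: a shallow open tray, two end boards and a handle rail. 172 mm long (its x), 116 wide (its y), 103 tall (its z). Origin: centre of its underside. The pens lie along its x on a floor 6 mm thick, flat to 26 mm either side of the middle. End boards 8 mm thick at x = +82 and -82 mm stop the pens endways (156 mm between).
- tote_lip_left (a point): middle of the tray's long edge on the tote's +y side, a pouring lip at y = +53 mm, 13 mm above the underside. From the flat floor the side flares up to it at 15 degrees with nothing above. Tipped about its x this side down, the pens roll out over the lip, starting at some 20 degrees of tilt; by 30 degrees all have gone. Keep it level until then. Either lip may be used.
- tote_lip_right (a point): the same on the tote's -y side, at y = -53 mm, 13 mm above the underside
- tote_bar (a point): middle of the tote's wooden handle rail, 82 mm above the tote's underside over its centre. The rail runs along the tote's x, 156 mm free between the end boards, 16 mm wide (along y) and 20 mm high, with flat sides; 50 mm of free room between it and the pens below.
- pen1: spent paint pen, round, 140 mm long, 16 mm diameter, 20 g, white and silver barrel with a black cap; origin at mid-length on its axis, its x along the pen. One of three alike, lying side by side in the tote along the tote's x.
- pen2: a second pen like pen1
- pen3: a third pen like pen1
- collector: grey sheet-steel collecting box with a closed lid, fixed to the table: 156 mm (its own x) by 236 mm (its own y) over the lid, 100 mm tall. Origin: centre of its underside. Inner floor 8 mm above the table, lid underside at 96 mm, inside 142 x 222 mm.
- slot (a point): centre of the slot in the box's lid, at the height of the lid's top face (100 mm). The slot runs along the box's y: 176 mm long, 30 mm wide (along the box's x), with a rolled steel edge all round that stands 1 mm proud of the lid.
- disc_a: round wooden coaster blank, 90 mm diameter, 6 mm thick, with painted dots; bystander
- disc_b: round wooden coaster, 90 mm diameter, 6 mm thick, with painted dots; bystander
- brush: paint brush lying flat, 170 mm long; bystander
- spray_can: standing spray can, 65 mm diameter, 190 mm tall; origin under its centre; bystander
- paint_jar: small paint jar with a white lid, 56 mm diameter, 60 mm tall; bystander
- glue_bottle: glue bottle, 44 mm diameter, 110 mm tall; bystander
- tape_dispenser: red desk tape dispenser, 130 x 50 mm, 82 mm tall; bystander
There are look-alikes about, which are no part of the job. There is more than one size of the tote; the one meant has the size given above.

How it is judged:
By the outcome, as a careful person would: the job done as asked, in the order asked, and still so for the second after the job is handed in, with the robot touching nothing.
It also fails if it takes over 72 s, if anything falls off the work surface, if the arm or the gripper's body presses on something with over 40 N, if the wrist force passes 120 N, or if a joint passes its speed limit or range.

ROBOT

A 6-joint arm with a two-finger parallel gripper is mounted at the origin on the work surface. World frame = base frame: x ahead of the robot, y to its left, z up, the work surface at z = 0. Lengths are in m, angles in rad, forces in N, time in s.
With the tool pointing down it reaches from about 0.375 to 0.9 m from the base axis. Payload 3.1 kg.
Tool frame: the origin (TCP) lies on the centre line of the jaws, within the pads' length; the fingertips stand robot.tcp_to_tips ahead of it and the grasp point (between the pads) lies 3 mm ahead of it (robot.tcp_to_tips is the distance from the TCP to the fingertips, in m); z points along the fingers, y is the line along which they close (so a half turn about z gives the same grasp; the last joint's range is limited). The gripper opens to 87 mm and grips with 3 to 60 N. Pads are 19 mm wide; open, the fingers measure 117 mm over their backs; the gripper's body (75 mm by 190 mm) begins 51 mm behind the grasp point.
Start: joints at [1.026, 0.527, 1.433, -0, 1.181, -0.178], TCP at [0.224, 0.583, 0.245] pointing down, gripper open.
Joint ranges: [-3.08, 3.08], [-0.75, 2.2], [0.22, 2.44], [-1.43, 4.57], [0, 2.65], [-2.85, 2.85]. Speed limits (rad/s): [2.79, 2.79, 3.14, 3.14, 3.14, 3.14].

INTERFACE

Orientations are given as a unit quaternion [x, y, z, w].
In Python, from rig import robot gives the robot as it stands. The module is installed in compiled form; this text tells all that it offers.
- The arm moves only by the shell command python3 -m jog 'ROWS' [FORCE]. ROWS is JSON, one flat list of numbers, 5 for each row, row after row: the finger opening in m, from 0 to 0.087, then the shift along the tool's x, y, z in m, then the turn about the tool's z in units of 10 degrees (1.0 is 10 degrees). In form: [claw, x, y, z, roll, claw, x, y, z, roll, ...]. A call has 1 to 20 rows; each row shifts and turns the commanded pose from where the row before left it, along the tool's axes as they then stand; what a row does not reach is not made up. A row lasts 1/8 s, in which the tool goes at most 62.5 mm and 10.7 degrees, less where a joint would pass 70% of its speed; a pose out of reach is approached as far as the arm can. A call with a gripper value outside its range is refused whole. The fingers move at their own pace and stop on an object; FORCE is the grip in N (left out, the last holds). Time passes only in rows, so rows that do not move let the fingers close. It gives the time, the measured TCP pose, the force, the opening and the grip force at its end, in the units of the state.
- robot.get_obs(): the state, without advancing time (a new reading comes with each control period).
- robot.camera(name): name is "scene" or "top"; returns the picture (400x640x3 uint8, blue, green, red); there is no depth.
- robot.camera_model(name): a dict with "fx", "fy", "cx", "cy" (pixels), "distortion" ([k1, k2, p1, p2, k3] as OpenCV has them; the pictures are not rectified), "R" (3x3) and "t" (3): a world point X has camera coordinates R X + t. Camera axes: x right, y down, z forward; pixel columns grow to the right and rows downward; lengths in m; the calibration is good to about 2 mm. A picture is of the moment at which its call begins. camera_model takes no time and is no camera call.
- robot.hand_in(): hands the job in; it is judged then, once.
Trained networks look in the newest picture that a camera, given by its name, has taken for a name from the list of things; names that differ only in an ending like _2 or _b are one class to them, and where a whole thing is asked for, a point or a joint stands for the part that bears it (a point fixed in the world has none). Each returns a list of dicts, best first, with "conf" (0 to 1); they miss things now and then, are a little off and sometimes report something else, mostly with a low value. They report only what shows in the picture. A call takes as long as a camera call. They do not tell look-alikes from the thing itself.
- robot.look_for(camera, label): "extent" ([centre column, centre row, width, height] in pixels, round what is visible of it).
- robot.outline_of(camera, label): "region" (400x640 bool, what is visible of it) and "extent" ([centre column, centre row, width, height] in pixels, round what is visible of it).
The state is a dict: "time": time; "q": joint angles; "joint_velocities": joint speeds; "joint_torque": joint torques, N m; "position": TCP position; "tool_rot": TCP orientation; "ft_force": force on the tool from outside, world axes, zero at the start; "moment": the same for the moment, N m; "grip_width": finger opening in m; "grip_force": force on a finger pad.
Only numpy, scipy, OpenCV 4.12 (cv2) and the standard library are available. Lean on these libraries where they do the work, as an engineer would, in place of code of your own. Each camera call takes 0.05 s, during which the arm holds its last target. There are 200 camera calls.

## Working session

There is one attempt and no reset: what is moved stays moved. The work goes in short steps, Python scripts to look and compute and a shell command to move; the robot and the scene stay as the last step left them, time stands still between calls to the robot, and variables do not carry over. Pictures are saved under pics/ and viewed, at most 10 in all, crops included, and the job is handed in when it is done.

```bash
mkdir -p pics; cat > h.py <<'E'
import numpy as np, cv2
from rig import robot
def cam(n):
    m=robot.camera_model(n); K=np.array([[m['fx'],0,m['cx']],[0,m['fy'],m['cy']],[0,0,1.]])
    return K,np.array(m['distortion'],float),np.array(m['R']),np.array(m['t'])
def w(n,uv,z):
    K,d,R,t=cam(n); p=cv2.undistortPoints(np.array(uv,float).reshape(-1,1,2),K,d).reshape(-1,2)
    r=np.c_[p,np.ones(len(p))]@R; c=-R.T@t
    return c+r*((z-c[2])/r[:,2])[:,None]
def px(n,X):
    K,d,R,t=cam(n); return cv2.projectPoints(np.array(X,float).reshape(-1,1,3),cv2.Rodrigues(R)[0],t,K,d)[0].reshape(-1,2)
E
python3 - <<'E'
from h import *
print(robot.tcp_to_tips, robot.get_obs())
for n in('scene','top'):
    cv2.imwrite(f'pics/{n}0.png',robot.camera(n))
    K,d,R,t=cam(n);print(n,-R.T@t)
    for l in('tote','collector','pen1','tote_bar'):
        print(l,[(round(o['conf'],2),np.round(o['extent']).tolist()) for o in robot.look_for(n,l)])
E
```

```text
0.022 {'time': 0.0, 'q': array([ 1.02551007e+00,  5.28523557e-01,  1.43391947e+00,  5.48958345e-06,
        1.18142003e+00, -1.78473663e-01]), 'joint_velocities': array([-0.00081815, -0.00013795, -0.00110844,  0.0014165 ,  0.00115775,
       -0.00035128]), 'joint_torque': array([-1.43246965e-03, -4.40045679e+01, -1.76592493e+01,  6.33044075e-02,
        5.83174895e-02, -1.68568477e-04]), 'position': array([0.22373592, 0.58282739, 0.24353089]), 'tool_rot': array([ 1.82380702e-01,  9.83227334e-01, -1.06078353e-03, -4.04274254e-04]), 'ft_force': array([-0.00269549,  0.26117959,  0.20213731]), 'moment': array([-0.01359041, -0.00361291, -0.00456157]), 'grip_force': 0.0, 'grip_width': 0.08696659197382678}
scene [ 1.23217291 -0.74034977  0.97756329]
tote [(0.76, [272.0, 242.0, 81.0, 63.0])]
collector []
pen1 [(0.73, [270.0, 253.0, 50.0, 17.0]), (0.66, [273.0, 243.0, 47.0, 16.0]), (0.48, [272.0, 247.0, 46.0, 15.0]), (0.27, [392.0, 161.0, 94.0, 82.0])]
tote_bar [(0.98, [206.0, 287.0, 55.0, 41.0]), (0.34, [270.0, 253.0, 52.0, 15.0]), (0.25, [392.0, 158.0, 93.0, 77.0])]
top [ 0.40947114 -0.07193663  1.55189936]
tote [(0.68, [374.0, 210.0, 60.0, 61.0]), (0.57, [436.0, 215.0, 41.0, 38.0])]
collector [(0.65, [229.0, 210.0, 79.0, 55.0])]
pen1 [(0.66, [370.0, 213.0, 22.0, 39.0]), (0.49, [373.0, 210.0, 26.0, 39.0])]
tote_bar [(0.57, [374.0, 208.0, 54.0, 65.0]), (0.56, [437.0, 214.0, 43.0, 36.0])]
```

View pics/scene0.png

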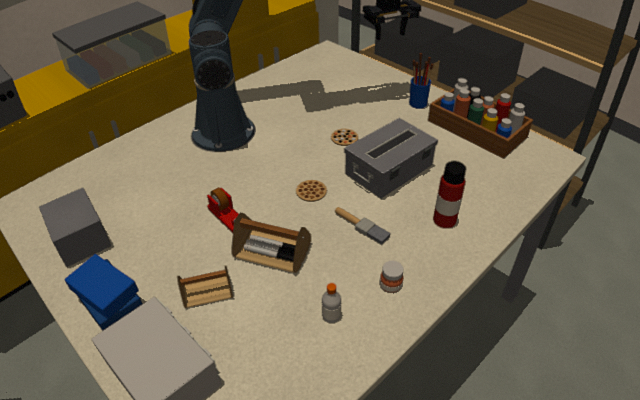

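View pics/top0.png

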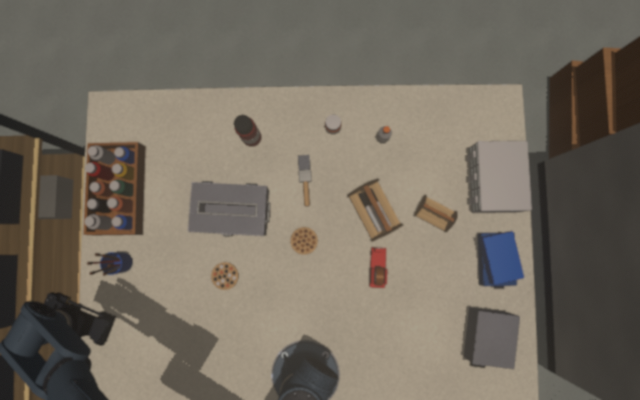

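The scene picture shows two totes: the larger at scene (272,242) / top (374,210), holding pens, and a smaller empty one at scene (206,287) / top (436,214). The larger one with the pens fits. The collector is at top (229,210), with its slot running along the image columns. Next I'll enlarge both totes and the slot to confirm and measure.

```bash
python3 - <<'E'
from h import *
t=cv2.imread('pics/top0.png');s=cv2.imread('pics/scene0.png')
f=lambda im,x,y,a,b,k:cv2.convertScaleAbs(cv2.resize(im[y:y+b,x:x+a],None,fx=k,fy=k,interpolation=cv2.INTER_CUBIC),alpha=1.5)
A=f(t,335,170,100,75,4)   # tote top
B=f(t,180,170,100,75,4)   # collector top
C=f(s,225,207,100,75,4)
D=f(s,340,115,100,75,4)
cv2.imwrite('pics/crop.png',np.vstack([np.hstack([A,B]),np.hstack([C,D])]))
E
```

```text
(no output)
```

View pics/crop.png

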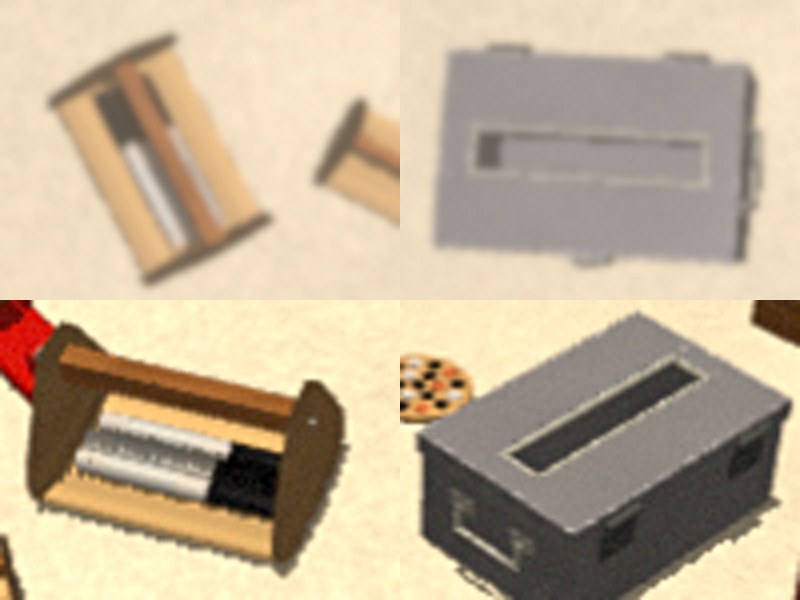

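```bash
python3 - <<'E'
from h import *
def W(n,ox,oy,pts,z): 
    return w(n,[(ox+(x+.5)/4-.5,oy+(y+.5)/4-.5) for x,y in pts],z)
def rep(nm,P): print(nm,np.round(P[:,:2]*1000).tolist(),'mean',np.round(P[:,:2].mean(0)*1000,1))
ang=lambda a,b:round(float(np.degrees(np.arctan2(*(b-a)[1::-1]))),1)
R=W('top',335,170,[(122,62),(213,243)],.092); rep('rail',R);print(np.linalg.norm(R[0]-R[1]),ang(R[1],R[0]))
for z in(.013,.02):
    C=W('top',335,170,[(50,105),(177,38),(272,215),(145,283)],z);rep(f'corners{z}',C);print(np.linalg.norm(C-np.roll(C,-1,0),axis=1).round(3),ang(C[3],C[0]),ang(C[2],C[1]))
# scene: rail top face corners
S=W('scene',225,207,[(62,347-300),(300,403-300),(292,415-300)],.092);rep('scene rail top near edge',S)
S=W('scene',225,207,[(40,502-300),(275,560-300)],.008);rep('scene tray near bottom',S);print(np.linalg.norm(S[0]-S[1]),ang(S[0],S[1]))
T=W('top',180,170,[(70,125),(312,135),(306,187),(66,173)],.101);rep('slot top',T);print(np.linalg.norm(T-np.roll(T,-1,0),axis=1).round(3),ang(T[1],T[0]),ang(T[2],T[3]))
T=W('scene',340,115,[(103,155),(285,57),(308,77),(133,174)],.101);rep('slot scene',T);print(np.linalg.norm(T-np.roll(T,-1,0),axis=1).round(3),ang(T[0],T[1]),ang(T[3],T[2]))
T=W('scene',340,115,[(20,137),(240,15),(390,107),(173,230)],.1);rep('lid scene',T);print(np.linalg.norm(T-np.roll(T,-1,0),axis=1).round(3),ang(T[0],T[1]),ang(T[3],T[2]))
for n,l,z in(('scene','spray_can',0),('top','tape_dispenser',0.02),('top','disc_b',0),('top','brush',0)):
  for o in robot.look_for(n,l):
    u,v,a,b=o['extent'];print(l,round(o['conf'],2),w(n,[(u,v+(b/2-4 if n=='scene' else 0)),(u-a/2,v-b/2),(u+a/2,v+b/2)],z)[:,:2].round(3).tolist())
from scipy.spatial.transform import Rotation as Ro
print(Ro.from_quat(robot.get_obs()['tool_rot']).as_matrix().round(3))
E
```

```text
rail [[593.0, -196.0], [452.0, -263.0]] mean [ 522.2 -229.2]
0.15609507489483895 25.4
corners0.013 [[568.0, -143.0], [622.0, -248.0], [476.0, -322.0], [422.0, -217.0]] mean [ 522.1 -232.4]
[0.118 0.163 0.117 0.163] 27.1 26.8
corners0.02 [[567.0, -143.0], [621.0, -247.0], [476.0, -320.0], [422.0, -217.0]] mean [ 521.6 -231.7]
[0.117 0.163 0.117 0.163] 27.1 26.8
scene rail top near edge [[451.0, -264.0], [592.0, -192.0], [596.0, -202.0]] mean [ 546.3 -219.2]
scene tray near bottom [[477.0, -315.0], [617.0, -242.0]] mean [ 547.1 -278.3]
0.15838900083179788 27.6
slot top [[549.0, 326.0], [539.0, 137.0], [499.0, 142.0], [512.0, 328.0]] mean [524.6 233.4]
[0.189 0.04  0.187 0.037] 87.0 86.1
slot scene [[506.0, 143.0], [524.0, 331.0], [552.0, 323.0], [536.0, 141.0]] mean [529.7 234.6]
[0.189 0.029 0.182 0.029] 84.6 84.8
lid scene [[449.0, 118.0], [464.0, 353.0], [618.0, 337.0], [595.0, 115.0]] mean [531.2 230.7]
[0.235 0.155 0.223 0.146] 86.5 84.1
spray_can 0.56 [[0.798, 0.161], [0.595, 0.352], [0.844, 0.185]]
tape_dispenser 0.64 [[0.34, -0.245], [0.413, -0.213], [0.268, -0.277]]
disc_b 0.7 [[0.422, -0.004], [0.464, 0.037], [0.38, -0.044]]
disc_b 0.68 [[0.315, 0.261], [0.357, 0.301], [0.273, 0.221]]
disc_b 0.47 [[0.525, -0.231], [0.627, -0.139], [0.424, -0.322]]
brush 0.56 [[0.618, 0.004], [0.707, 0.028], [0.53, -0.021]]
[[-0.933  0.359  0.   ]
 [ 0.359  0.933  0.   ]
 [-0.     0.    -1.   ]]
```

The tote's underside centre is at about (0.522, -0.230), yaw 27°. Its edges measure 163 x 117 mm, so it is the large, meant tote. The slot centre is at (0.527, 0.234), running at about 85.6°, and its rim measures 185 x 30-40 mm, which fits. The tool can only turn about its z axis, so I plan to:
1. Carry the tote level by the rail and stand it on the near half of the lid, lip just behind the slot's rim.
2. Tip it by pushing the rail sideways with loose jaws.

First I move above the tote.

```bash
python3 -m jog '[0.087,-0.049,-0.032,0,0,0.087,-0.049,-0.032,0,0,0.087,-0.049,-0.032,0,0,0.087,-0.049,-0.032,0,0,0.087,-0.049,-0.032,0,0,0.087,-0.049,-0.032,0,0,0.087,-0.049,-0.032,0,0,0.087,-0.049,-0.032,0,0,0.087,-0.022,-0.049,0,0,0.087,-0.022,-0.049,0,0,0.087,-0.022,-0.049,0,0,0.087,-0.022,-0.049,0,0,0.087,-0.022,-0.049,0,0,0.087,-0.022,-0.049,0,0,0.087,-0.022,-0.049,0,0,0.087,-0.022,-0.049,0,0,0.087,0,0,0,1,0.087,0,0,0,1,0.087,0,0,0,1,0.087,0,0,0,1]' 30
python3 -m jog '[0.087,0,0,0,1,0.087,0,0,0,1,0.087,0,0,0,1,0.087,0,0,0,1,0.087,0,0,0,1,0.087,0,0,0,1,0.087,0,0,0,1,0.087,0,0,0,1,0.087,0,0,0,1,0.087,0,0,0,0.2,0.087,0,0,0,0]'
cat >> h.py <<'E'
from scipy.spatial.transform import Rotation as Ro
def to(x,y,yaw=None,z=None):
    "tool-frame shift to reach world TCP x,y ; yaw = wanted world angle of tool y"
    o=robot.get_obs();M=Ro.from_quat(o['tool_rot']).as_matrix();p=o['position']
    a=np.degrees(np.arctan2(M[1,1],M[0,1]))
    d=M.T@np.array([x-p[0],y-p[1],(z if z is not None else p[2])-p[2]])
    print('t',o['time'],'pos',p.round(4),'ytool',a.round(1),'shift',d.round(4),'roll10',None if yaw is None else round(((a-yaw+180)%360-180)/10,2),'F',o['ft_force'].round(1),'grip',round(o['grip_width'],4),round(o['grip_force'],1),'tilt',M[2].round(3))
E
python3 -c "
from h import *
to(.522,-.230,-63.1,.085)"
```

```text
time: 3.2
position: [0.5219, -0.2253, 0.2446]
tool_rot: [0.51, 0.86, -0.0, 0.0]
ft_force: [0.4, -0.1, 0.5]
grip_width: 0.0871
grip_force: 0.0
time: 4.58
position: [0.5219, -0.2252, 0.2446]
tool_rot: [0.972, 0.234, 0.0, 0.0]
ft_force: [0.4, -0.8, -0.3]
grip_width: 0.087
grip_force: 0.0
t 4.575 pos [ 0.5219 -0.2252  0.2446] ytool -62.9 shift [-0.0021  0.0043  0.1596] roll10 0.02 F [ 0.4 -0.8 -0.3] grip 0.087 0.0 tilt [ 0.  0. -1.]
```

```bash
python3 -m jog '[0.087,-0.001,0.002,0.05,0,0.087,-0.001,0.002,0.05,0,0.087,0,0,0.03,0,0.087,0,0,0.02,0,0.087,0,0,0.01,0,0.087,0,0,0,0,0,0,0,0,0,0,0,0,0,0,0,0,0,0,0,0,0,0,0,0,0,0,0,0,0,0,0,0,0,0,0,0,0,-0.01,0,0,0,0,-0.02,0,0,0,0,0,0,0,0,0,0,0]' 30
python3 - <<'E'
from h import *
to(.522,-.230,-63.1)
for n,f in(('scene',(175,160)),('top',(320,150))):
    im=robot.camera(n);c=im[f[1]:f[1]+140,f[0]:f[0]+200];cv2.imwrite(f'pics/g_{n}.png',c)
a=[cv2.convertScaleAbs(cv2.resize(cv2.imread(f'pics/g_{n}.png'),(400,280),interpolation=2),alpha=1.5) for n in('scene','top')]
cv2.imwrite('pics/g.png',np.hstack(a))
E
```

```text
time: 6.58
position: [0.5214, -0.2292, 0.1141]
tool_rot: [0.972, 0.233, -0.0, -0.001]
ft_force: [-0.7, 1.4, -2.9]
grip_width: 0.0143
grip_force: 30.0
t 6.575 pos [ 0.5214 -0.2292  0.1141] ytool -63.0 shift [ 0.0002  0.001  -0.    ] roll10 0.01 F [-0.7  1.4 -2.9] grip 0.0143 30.0 tilt [-0.001 -0.001 -1.   ]
```

View pics/g.png

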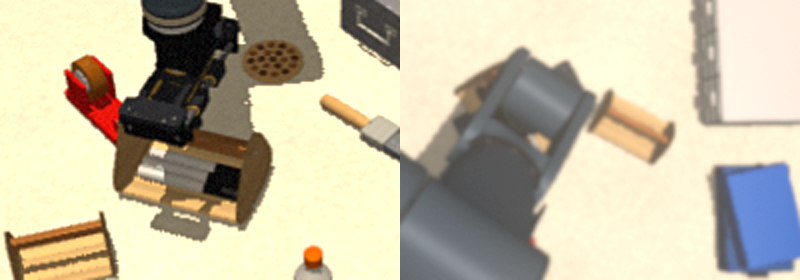

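The tote is gripped, level (29 mm up, 2.9 N), with the pens still inside. I lift it and carry it over.

```bash
python3 -m jog '[0,0,0,-0.01,0,0,0,0,-0.03,0,0,0,0,-0.04,0,0,0,0,-0.02,0,0,0,0,-0.01,0,0,0.003,-0.0095,0,0,0,0.0064,-0.019,0,0,0,0.0096,-0.0284,0,0,0,0.0128,-0.038,0,0,0,0.0128,-0.038,0,0,0,0.0128,-0.038,0,0,0,0.0128,-0.038,0,0,0,0.0128,-0.038,0,0,0,0.0128,-0.038,0,0,0,0.0128,-0.038,0,0,0,0.0128,-0.038,0,0,0,0.0128,-0.038,0,0,0,0.0096,-0.0284,0,0,0,0.0064,-0.019,0,0,0,0.003,-0.0095,0,0]'
python3 -m jog '[0,0,0,0,-0.4,0,0,0,0,-0.8,0,0,0,0,-1,0,0,0,0,-1,0,0,0,0,-1,0,0,0,0,-0.9,0,0,0,0,-0.5,0,0,0,0,-0.26,0,0,0,0,0]'
python3 - <<'E'
from h import *
to(.452,.240,-4.4,.225)
def W(n,ox,oy,pts,z): 
    return w(n,[(ox+(x+.5)/4-.5,oy+(y+.5)/4-.5) for x,y in pts],z)
T=W('top',180,170,[(48,50),(350,65),(340,262),(35,245)],.1);print(T[:,:2].round(3).tolist(),T.mean(0).round(4),np.linalg.norm(T-np.roll(T,-1,0),axis=1).round(3))
im=robot.camera('scene');cv2.imwrite('pics/s2.png',cv2.convertScaleAbs(cv2.resize(im[60:230,290:490],None,fx=3.5,fy=3.5,interpolation=2),alpha=1.5))
E
```

```text
time: 9.18
position: [0.4494, 0.2474, 0.2235]
tool_rot: [0.972, 0.234, -0.002, -0.0]
ft_force: [0.1, -0.6, -3.9]
grip_width: 0.0142
grip_force: 30.0
time: 10.3
position: [0.4508, 0.2457, 0.224]
tool_rot: [0.734, 0.679, -0.001, -0.0]
ft_force: [-0.2, -0.1, -2.8]
grip_width: 0.0147
grip_force: 30.0
t 10.3 pos [0.4508 0.2457 0.224 ] ytool -4.5 shift [-0.0056  0.0017 -0.001 ] roll10 -0.01 F [-0.2 -0.1 -2.8] grip 0.0147 30.0 tilt [-0.001 -0.002 -1.   ]
[[0.608, 0.345], [0.593, 0.108], [0.441, 0.116], [0.456, 0.352]] [0.5246 0.2301 0.1   ] [0.237 0.152 0.237 0.152]
```

View pics/s2.png

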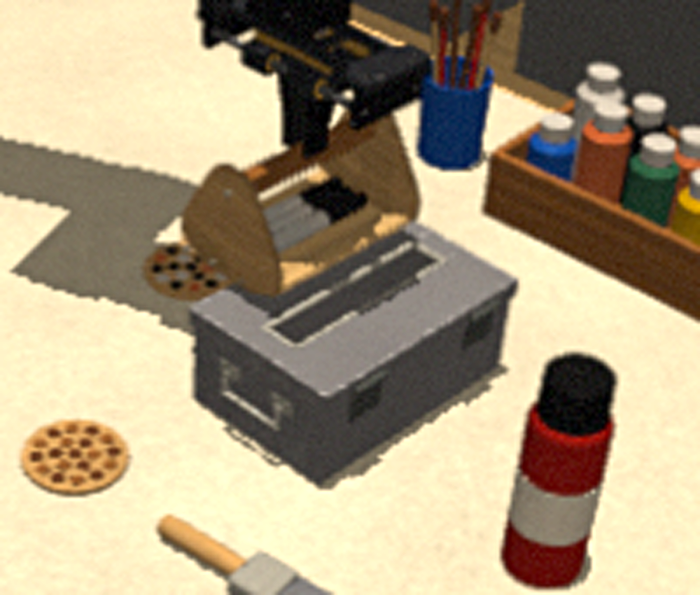

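The tote hangs level over the near half of the lid, its long side parallel to the slot (slot from (270,335) to (445,255) in the crop), with the pens inside. I lower it onto the lid, watching the force.

```bash
python3 -m jog '[0,-0.004,0.001,0.01,0,0,-0.004,0,0.015,0,0,0,0,0.008,0,0,0,0,0,0,0,0,0,0,0]'
python3 -m jog '[0,0,0,0.002,0,0,0,0,0,0]'
python3 -m jog '[0,0,0,0.002,0,0,0,0,0,0]'
python3 - <<'E'
from h import *
to(.452,.238,-4.4,.185)
im=robot.camera('scene');cv2.imwrite('pics/s3.png',cv2.convertScaleAbs(cv2.resize(im[85:185,325:445],None,fx=6,fy=6,interpolation=2),alpha=1.5))
E
```

```text
time: 10.98
position: [0.4547, 0.2393, 0.197]
tool_rot: [0.734, 0.679, 0.004, 0.002]
ft_force: [-5.2, 0.2, 31.5]
grip_width: 0.0161
grip_force: 30.1
time: 11.22
position: [0.4548, 0.2393, 0.1964]
tool_rot: [0.734, 0.679, 0.005, 0.002]
ft_force: [-8.0, -0.8, 42.3]
grip_width: 0.0159
grip_force: 30.1
time: 11.48
position: [0.4548, 0.2394, 0.1947]
tool_rot: [0.734, 0.679, 0.005, 0.002]
ft_force: [-9.2, -0.3, 45.2]
grip_width: 0.0158
grip_force: 30.1
t 11.475 pos [0.4548 0.2394 0.1947] ytool -4.5 shift [-0.0016 -0.0028  0.0097] roll10 -0.01 F [-9.2 -0.3 45.2] grip 0.0158 30.1 tilt [ 0.005  0.009 -1.   ]
```

View pics/s3.png

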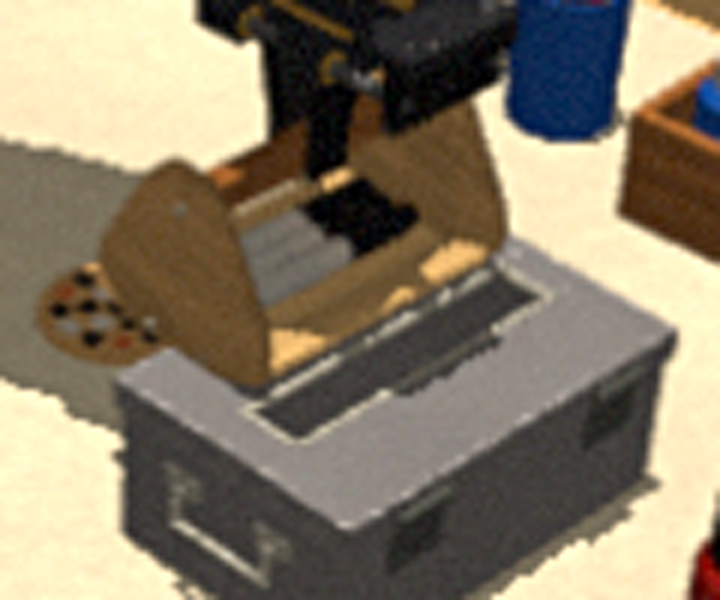

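The tote met the lid about 12 mm sooner than expected, and the wrist shows 45 N. I relieve the force and check in the picture how high the tote really sits.

```bash
python3 -m jog '[0,0,0,-0.006,0,0,0,0,-0.003,0,0,0,0,0,0]'
python3 - <<'E'
from h import *
to(.452,.238,-4.4,.185)
a=np.radians(85.5);u=np.array([np.cos(a),np.sin(a)]);v=np.array([-u[1],u[0]])
for zz in(.1,.112):
  P=[]
  for x,y,z in((-.086,-.053,.013),(.086,-.053,.013),(-.086,0,.103),(.086,0,.103)):
    c=np.array([.4548,.2394])+x*u+y*v;P.append([*c,zz+z])
  print(zz,((px('scene',P)-[325,85])*6).round().tolist())
im=robot.camera('scene');cv2.imwrite('pics/s4.png',cv2.convertScaleAbs(cv2.resize(im[85:185,325:445],None,fx=6,fy=6,interpolation=2),alpha=1.5))
E
```

```text
time: 11.9
position: [0.4516, 0.2377, 0.1956]
tool_rot: [0.734, 0.679, -0.001, -0.0]
ft_force: [0.2, -0.6, -3.9]
grip_width: 0.0162
grip_force: 30.0
t 11.9 pos [0.4516 0.2377 0.1956] ytool -4.4 shift [0.0004 0.0004 0.0106] roll10 -0.0 F [ 0.2 -0.6 -3.9] grip 0.0162 30.0 tilt [-0.001 -0.002 -1.   ]
0.1 [[244.0, 379.0], [490.0, 244.0], [172.0, 171.0], [427.0, 46.0]]
0.112 [[245.0, 359.0], [492.0, 224.0], [173.0, 149.0], [429.0, 25.0]]
```

View pics/s4.png

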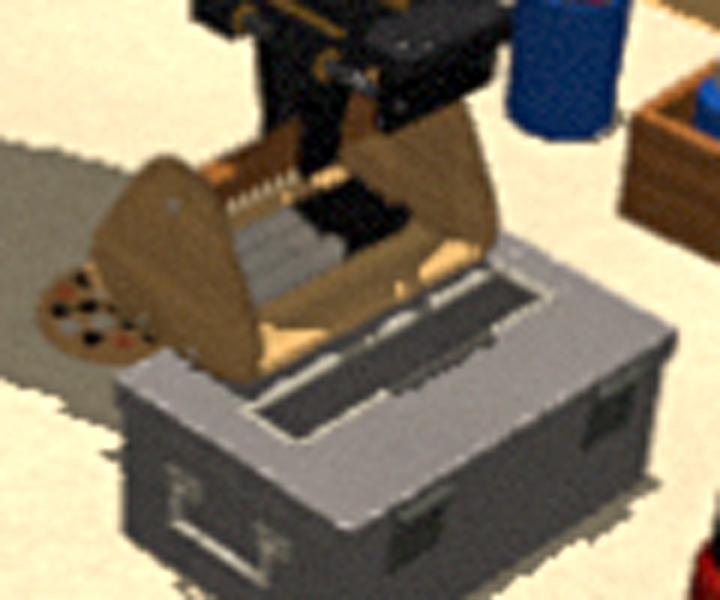

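```bash
python3 - <<'E'
from h import *
f=lambda p:[(325+(x+.5)/6-.5,85+(y+.5)/6-.5) for x,y in p]
S=w('scene',f([(245,408),(298,443),(550,293),(497,262)]),.101);c=S.mean(0)
u=(S[3]-S[0]+S[2]-S[1]);u/=np.linalg.norm(u);n=np.array([u[1],-u[0],0])
print(c,np.degrees(np.arctan2(u[1],u[0])),[(round((p-c)@n,4),round((p-c)@u,4)) for p in S])
for z in(.107,.113,.119):
  for p in((255,378),(500,250)):
    q=w('scene',f([p]),z)[0];print(z,p,'across',round((q-c)@n,4),'along',round((q-c)@u,4))
for z in(.203,.209):
    q=w('scene',f([(165,158)]),z)[0];print('boardtop',z,'across',round((q-c)@n,4),'along',round((q-c)@u,4))
p=robot.get_obs()['position'];print('tcp',(p-c)@n,(p-c)@u)
E
python3 -m jog '[0,0,0,0.002,0,0,0,0,0,0]'
python3 -m jog '[0,0,0,0.002,0,0,0,0,0,0]'
```

```text
[0.52708949 0.23481911 0.101     ] 86.6138057483774 [(np.float64(-0.0177), np.float64(-0.0901)), (np.float64(0.0177), np.float64(-0.0907)), (np.float64(0.0178), np.float64(0.0901)), (np.float64(-0.0178), np.float64(0.0907))]
0.107 (255, 378) across -0.0257 along -0.0757
0.107 (500, 250) across -0.0184 along 0.0929
0.113 (255, 378) across -0.0203 along -0.0816
0.113 (500, 250) across -0.0131 along 0.0858
0.119 (255, 378) across -0.0149 along -0.0875
0.119 (500, 250) across -0.0077 along 0.0787
boardtop 0.203 across -0.0869 along -0.0797
boardtop 0.209 across -0.0803 along -0.0863
tcp -0.07559008466246957 -0.001632030416647107
time: 12.2
position: [0.4516, 0.2375, 0.1949]
tool_rot: [0.734, 0.679, -0.001, -0.0]
ft_force: [-2.9, -2.5, 7.1]
grip_width: 0.0157
grip_force: 30.0
time: 12.45
position: [0.4514, 0.2376, 0.1948]
tool_rot: [0.734, 0.679, -0.001, -0.0]
ft_force: [-7.3, -3.4, 19.9]
grip_width: 0.0157
grip_force: 30.0
```

The tote now sits on the lid, its centre 75 mm from the slot's centre line and its near lip right behind the rim (rim outer edge at ±18 mm across). I relieve the force, open the jaws to a loose cage and begin to push the rail towards the slot.

```bash
python3 -m jog '[0,0,0,-0.003,-0.1,0,0,0,0,0]'
python3 -m jog '[0.027,0,0,0,0,0.027,0,0,0,0,0.027,0,0.005,0,0]'
python3 -m jog '[0.027,0,0.006,0,0,0.027,0,0.006,0,0,0.027,0,0,0,0]'
python3 - <<'E'
from h import *
to(.452,.238)
im=robot.camera('scene');cv2.imwrite('pics/s5.png',cv2.convertScaleAbs(cv2.resize(im[85:185,325:445],None,fx=6,fy=6,interpolation=2),alpha=1.5))
E
```

```text
time: 12.7
position: [0.452, 0.238, 0.195]
tool_rot: [0.728, 0.686, -0.0, -0.0]
ft_force: [-0.3, -0.6, -2.4]
grip_width: 0.0157
grip_force: 30.0
time: 13.08
position: [0.457, 0.2377, 0.1955]
tool_rot: [0.728, 0.686, -0.0, -0.0]
ft_force: [0.2, -0.0, 0.2]
grip_width: 0.0265
grip_force: 0.0
time: 13.45
position: [0.4699, 0.2369, 0.1955]
tool_rot: [0.728, 0.686, 0.0, 0.0]
ft_force: [-0.1, 0.5, 0.1]
grip_width: 0.0272
grip_force: 0.4
t 13.45 pos [0.4699 0.2369 0.1955] ytool -3.4 shift [-0.     -0.0179 -0.    ] roll10 None F [-0.1  0.5  0.1] grip 0.0272 0.4 tilt [ 0.     0.001 -1.   ]
```

View pics/s5.png

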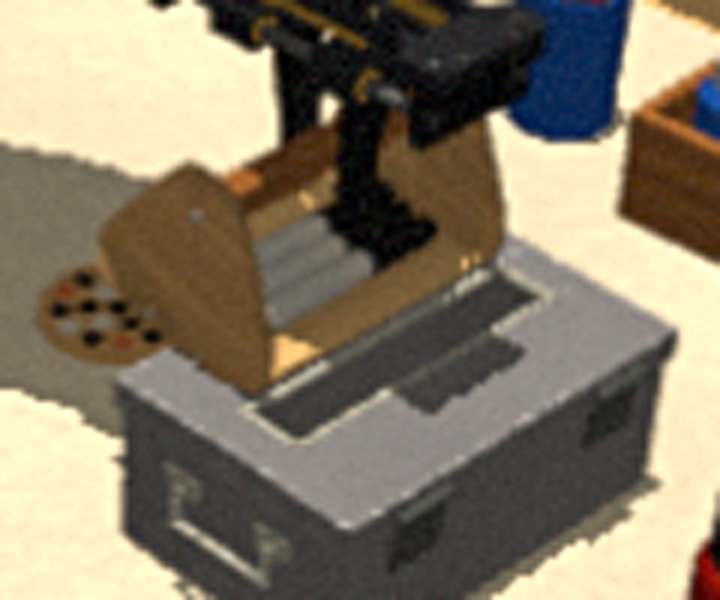

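The tote is tipping about its floor edge: the board top moved from (165,158) to (190,163), while the lower corner stayed at the rim near (265,390). The pens are still in. I keep pushing.

```bash
python3 -m jog '[0.034,0,0.006,0,0,0.034,0,0.006,0,0,0.034,0,0.003,0,0,0.034,0,0,0,0]'
python3 - <<'E'
from h import *
to(.452,.238)
im=robot.camera('scene');cv2.imwrite('pics/s6.png',cv2.convertScaleAbs(cv2.resize(im[85:185,325:445],None,fx=6,fy=6,interpolation=2),alpha=1.5))
E
```

```text
time: 14.0
position: [0.484, 0.2361, 0.1955]
tool_rot: [0.728, 0.686, -0.0, -0.0]
ft_force: [-1.7, 0.2, -0.2]
grip_width: 0.0339
grip_force: 0.5
t 14.0 pos [0.484  0.2361 0.1955] ytool -3.4 shift [ 0.     -0.0321  0.    ] roll10 None F [-1.7  0.2 -0.2] grip 0.0339 0.5 tilt [ 0. -0. -1.]
```

View pics/s6.png

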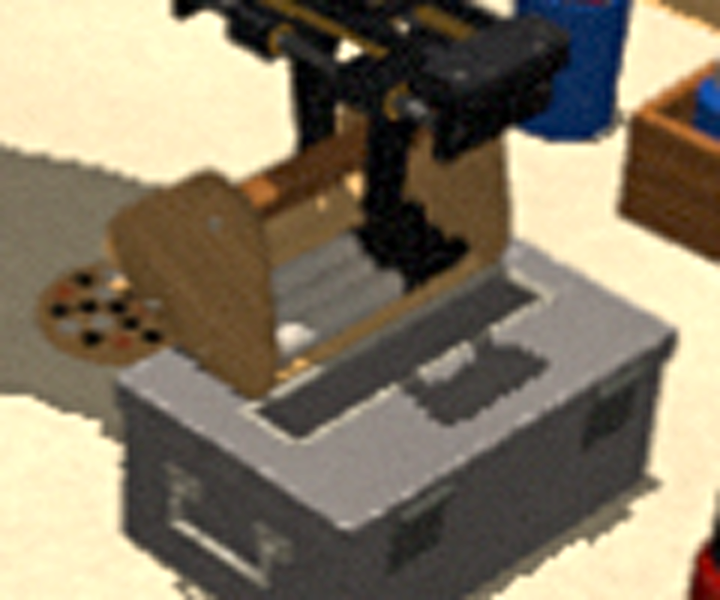

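Tilt is about 16°. The lower corner holds at the rim (265,397), the slot is open in front of the lip, and the push force is 1.7 N. I push on to about 35-40°.

```bash
python3 -m jog '[0.036,0,0.007,0,0,0.036,0,0.007,0,0,0.036,0,0.007,0,0,0.036,0,0.005,0,0,0.036,0,0,0,0,0.036,0,0,0,0]'
python3 - <<'E'
from h import *
to(.452,.238)
im=robot.camera('scene');cv2.imwrite('pics/s7.png',im)
a=cv2.imread('pics/s6.png')
for l in('pen1','tote'): print(l,[(round(o['conf'],2),((np.array(o['extent'])-[325,85,0,0])*6).round().tolist()) for o in robot.look_for('scene',l)])
# brightness profile: dark caps/light barrel inside tray, sampled on 5x grid
g=cv2.cvtColor(im,cv2.COLOR_BGR2GRAY)[100:160,355:425]
g=cv2.convertScaleAbs(g,alpha=1.5)
for r in g[::3,::2]: print(''.join(' .:-=+*#%@'[min(9,v//26)] for v in r))
E
```

```text
time: 14.8
position: [0.5098, 0.2345, 0.1953]
tool_rot: [0.728, 0.686, -0.0, -0.0]
ft_force: [-1.4, 0.4, -0.1]
grip_width: 0.0361
grip_force: 0.4
t 14.8 pos [0.5098 0.2345 0.1953] ytool -3.4 shift [ 0.     -0.0579  0.    ] roll10 None F [-1.4  0.4 -0.1] grip 0.0361 0.4 tilt [-0.    -0.001 -1.   ]
pen1 [(0.4, [335.0, 244.0, 389.0, 328.0])]
tote [(0.94, [335.0, 263.0, 412.0, 272.0]), (0.81, [-718.0, 1205.0, 347.0, 251.0])]
@@@@@@@@@@@@+   .       ........   
@@@@@@@@@@@@+         .    ..      
@@@@@@@@@%=--   :-   -.=.          
@@@@@@#=----=   :-:.    .      .+@@
@@@#+-----=== .::::    :-    :@@@@@
==--:-:-===-:.:...-.   --. :-=@@@@@
:-------:==-::::--*   .-::-::*@@@@@
---------:=-:--+===   -:::--:%@@@@@
------=--::-=-===== :+#+:::--@@@@@@
----------:=======-----=-::-++*%@@@
:-----:----===--------=------++++*@
:-----:----=--------=---:::::=**+++
:::------:-------==---::::::--+++++
-::------:-=-===---:::::::--=++++++
::-----:-:=-=---::::::::-:::=++++++
+=::--:--:=---:::::::--::::::-+++++
+++=:------::::::::-::::=+++:::::-+
+++++=---:::::::*-::::::++-::::::::
++++++*::::::=*+++++++::::::::::::.
::++++++#-:**+++++++++++::::::::::.
```

```bash
python3 -m jog '[0.036,0,0.006,0,0,0.036,0,0,0,0,0.036,0,0,0,0,0.036,0,-0.004,0,0,0.036,0,-0.006,0,0,0.036,0,-0.006,0,0,0.036,0,-0.006,0,0,0.036,0,-0.006,0,0,0.036,0,-0.006,0,0,0.036,0,-0.006,0,0,0.036,0,-0.005,0,0,0.036,0,-0.005,0,0,0.036,0,-0.005,0,0,0.036,0,-0.005,0,0,0.036,0,-0.004,0,0,0.036,0,0,0,0]'
python3 -m jog '[0,0,0,0,0,0,0,0,0,0,0,0,0,0,0,0,0,0,0,0,0,0,0,-0.01,0,0,0,0,-0.03,0,0,0,0,-0.04,0,0,0,0,-0.01,0,0,0,0,0,0]' 30
python3 - <<'E'
from h import *
to(.452,.238)
im=robot.camera('scene');cv2.imwrite('pics/s8.png',cv2.convertScaleAbs(cv2.resize(im[50:185,315:455],None,fx=4.3,fy=4.3,interpolation=2),alpha=1.9))
for l in('pen1','tote'): print(l,[(round(o['conf'],2),((np.array(o['extent'])-[315,50,0,0])*4.3).round().tolist()) for o in robot.look_for('scene',l)])
E
```

```text
time: 16.95
position: [0.4519, 0.238, 0.1956]
tool_rot: [0.728, 0.686, 0.0, 0.0]
ft_force: [0.3, -0.4, 0.4]
grip_width: 0.0365
grip_force: 0.0
time: 18.08
position: [0.4519, 0.2379, 0.2857]
tool_rot: [0.728, 0.686, 0.0, 0.0]
ft_force: [0.3, -0.7, -3.3]
grip_width: 0.0156
grip_force: 30.0
t 18.075 pos [0.4519 0.2379 0.2857] ytool -3.4 shift [0.0001 0.0001 0.    ] roll10 None F [ 0.3 -0.7 -3.3] grip 0.0156 30.0 tilt [ 0.     0.001 -1.   ]
pen1 []
tote [(0.87, [264.0, 201.0, 310.0, 206.0]), (0.85, [-473.0, 1024.0, 240.0, 173.0])]
```

View pics/s8.png

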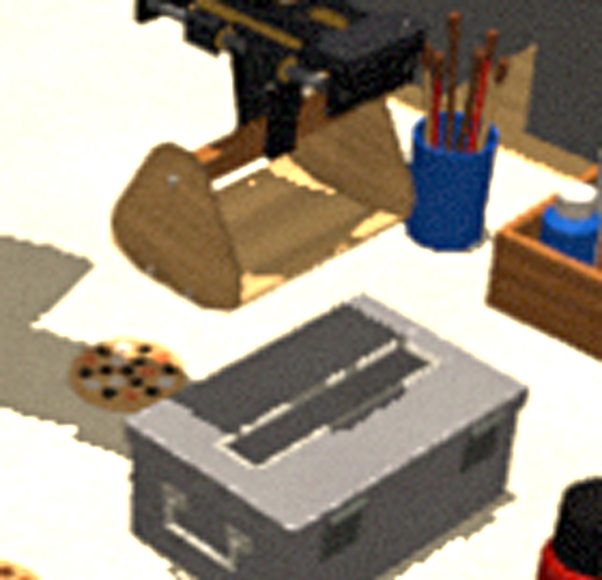

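The tote is empty, and the lid and the table round it are clear; no pens show outside. I carry the tote back to its old place and set it down gently.

```bash
python3 -m jog '[0,-0.0098,0.002,0,0,0,-0.0196,0.0041,0,0,0,-0.0294,0.0062,0,0,0,-0.049,0.0103,0,0,0,-0.049,0.0103,0,0,0,-0.049,0.0103,0,0,0,-0.049,0.0103,0,0,0,-0.049,0.0103,0,0,0,-0.049,0.0103,0,0,0,-0.049,0.0103,0,0,0,-0.0294,0.0062,0,0,0,-0.0196,0.0041,0,0,0,-0.0098,0.002,0,0,0,0,0,0,0,0,0,0,0,1,0,0,0,0,1,0,0,0,0,1,0,0,0,0,1,0,0,0,0,1,0,0,0,0,0.96]'
python3 -m jog '[0,0,0,0.02,0,0,0,0,0.04,0,0,0,0,0.05,0,0,0,0,0.03,0,0,0,0,0.02,0,0,0,0,0.01,0,0,0,0,0,0,0,0,0,0,0]'
python3 -c "
from h import *
to(.522,-.230,-63,.0955)"
```

```text
time: 20.72
position: [0.5209, -0.2256, 0.2856]
tool_rot: [0.973, 0.232, -0.0, -0.001]
ft_force: [0.4, -0.2, -2.2]
grip_width: 0.0157
grip_force: 30.0
time: 21.72
position: [0.5218, -0.2277, 0.1166]
tool_rot: [0.972, 0.233, 0.001, 0.001]
ft_force: [-0.4, 0.3, -3.3]
grip_width: 0.0157
grip_force: 30.0
t 21.725 pos [ 0.5218 -0.2277  0.1166] ytool -63.0 shift [-0.0009  0.0021  0.0211] roll10 0.0 F [-0.4  0.3 -3.3] grip 0.0157 30.0 tilt [ 0.001  0.002 -1.   ]
```

```bash
python3 -m jog '[0,0,0,0.01,0,0,0,0,0.006,0,0,0,0,0.002,0,0,0,0,0,0]'
python3 -m jog '[0,0,0,0.001,0,0,0,0,0.001,0,0,0,0,0,0]'
python3 -m jog '[0,0,0,0.001,0,0,0,0,0,0]'
```

```text
time: 22.22
position: [0.521, -0.2275, 0.0973]
tool_rot: [0.972, 0.233, -0.0, -0.0]
ft_force: [-0.2, -0.7, -1.7]
grip_width: 0.0159
grip_force: 30.0
time: 22.6
position: [0.5211, -0.2276, 0.0955]
tool_rot: [0.972, 0.233, 0.0, -0.0]
ft_force: [-0.2, -1.3, -2.0]
grip_width: 0.0157
grip_force: 30.0
time: 22.85
position: [0.5212, -0.2275, 0.0955]
tool_rot: [0.972, 0.233, 0.0, 0.0]
ft_force: [-0.8, 1.8, 5.2]
grip_width: 0.0156
grip_force: 30.0
```

Contact at z = 0.0955, as expected. I release it and rise.

```bash
python3 -m jog '[0,0,0,-0.0005,0,0.04,0,0,0,0,0.087,0,0,0,0,0.087,0,0,0,0,0.087,0,0,0,0,0.087,0,0,0,0,0.087,0,0,-0.01,0,0.087,0,0,-0.03,0,0.087,0,0,-0.05,0,0.087,0,0,-0.05,0,0.087,0,0,-0.03,0,0.087,0,0,0,0]'
python3 - <<'E'
from h import *
to(.522,-.23)
for n in('scene','top'):
    im=robot.camera(n);cv2.imwrite(f'pics/f_{n}.png',im)
    for l in('tote','pen1'): print(n,l,[(round(o['conf'],2),np.round(o['extent']).tolist()) for o in robot.look_for(n,l)])
d=cv2.absdiff(cv2.GaussianBlur(cv2.imread('pics/f_scene.png'),(5,5),0),cv2.GaussianBlur(cv2.imread('pics/scene0.png'),(5,5),0)).max(2)>45
n,_,st,_=cv2.connectedComponentsWithStats(d.astype(np.uint8));print([s.tolist() for s in st[1:] if s[4]>25])
E
```

```text
time: 24.35
position: [0.5225, -0.2284, 0.2686]
tool_rot: [0.972, 0.233, 0.003, 0.003]
ft_force: [0.7, -0.5, 0.3]
grip_width: 0.0868
grip_force: 0.0
t 24.35 pos [ 0.5225 -0.2284  0.2686] ytool -63.0 shift [-0.0012  0.0012  0.    ] roll10 None F [ 0.7 -0.5  0.3] grip 0.0868 0.0 tilt [ 0.004  0.007 -1.   ]
scene tote [(0.81, [205.0, 285.0, 56.0, 38.0]), (0.57, [271.0, 242.0, 81.0, 59.0])]
scene pen1 [(0.24, [344.0, 140.0, 26.0, 14.0])]
top tote [(0.91, [439.0, 216.0, 40.0, 37.0]), (0.63, [372.0, 207.0, 53.0, 55.0])]
top pen1 [(0.58, [231.0, 209.0, 45.0, 9.0])]
[[188, 0, 35, 37, 756], [238, 0, 16, 17, 128], [229, 0, 73, 57, 2162], [362, 0, 40, 22, 604], [408, 0, 13, 16, 152], [173, 42, 18, 22, 304], [225, 51, 106, 185, 8927], [178, 68, 15, 11, 78], [273, 80, 138, 33, 2474], [204, 85, 20, 5, 59], [231, 234, 4, 25, 65], [261, 234, 34, 12, 204], [244, 244, 33, 12, 183], [277, 244, 19, 25, 253], [258, 256, 29, 12, 164], [255, 266, 29, 14, 239]]
```

The tote stands upright in its old place, and nothing else has changed. The only pen in view (top (231,209)) is seen through the slot, inside the box.

```bash
python3 -m jog '[0.087,0,0,0,0,0.087,0,0,0,0]' && python3 -c "
from rig import robot
print(robot.hand_in())"
```

```text
time: 24.9
position: [0.521, -0.2275, 0.2644]
tool_rot: [0.972, 0.233, -0.0, -0.0]
ft_force: [-0.3, -0.4, 0.6]
grip_width: 0.0866
grip_force: 0.0
the job is handed in; nothing more can be done
None
```

The tote is empty and no pens show outside the collecting box, though I could make out only one of the three inside through the slot; the tote is back upright in its old place and released, nothing else looks moved, and the job was handed in at about 25 s (no verdict returned).

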